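# Put up the drip-tray shields and prime the lens-cleaner pump

### The job

Get the lens-cleaner pump ready for use: fold both white side shields of its drip tray fully upright by their red pegs. Only then give the pump a priming stroke: press its blue plunger straight down through the soft first stop until it is firmly down on the second stop, keep it there for a moment without forcing it, and let it come all the way back up. Leave the shields standing and do not disturb the things around the station.

Things in the scene. Friction and masses are not known exactly. Their poses are not given: they have to be found in the camera images.
- left_shield (a joint): left shield of the drip tray: white flat panel, 114 mm along its hinge, 79 mm from hinge to free edge, 4 mm thick. Joint value 0 = lying flat outward to the station's left, 1.571 = upright, 1.60 = its end stop. It is light and its stiff hinge holds it wherever it is left (about 0.1 N m to move it).
- right_shield (a joint): right shield of the drip tray: white flat panel, 114 mm along its hinge, 79 mm from hinge to free edge, 4 mm thick. Joint value 0 = lying flat outward to the station's right, 1.571 = upright, 1.60 = its end stop. It is light and its stiff hinge holds it wherever it is left (about 0.1 N m to move it).
- left_peg (a point): mid-point of the red finger peg of the left shield, the place to pinch it: a round peg 10 mm in diameter, parallel to the hinge, free for 15 mm to the front and 27 mm to the back of this point, sticking out forward beyond the tray's front edge (the tray ends 23 mm behind this point). 68 mm from the hinge axis. When the shield is flat it is 30 mm above the worktop, when upright 98 mm. It can turn in the fingers as the shield swings.
- right_peg (a point): mid-point of the red finger peg of the right shield, the place to pinch it: a round peg 10 mm in diameter, parallel to the hinge, free for 15 mm to the front and 27 mm to the back of this point, sticking out forward beyond the tray's front edge (the tray ends 23 mm behind this point). 68 mm from the hinge axis. When the shield is flat it is 30 mm above the worktop, when upright 98 mm. It can turn in the fingers as the shield swings.
- left_hinge (a point): point on the hinge axis of the left shield, level with the peg, 30 mm above the worktop, fixed on the station; the peg swings round it, in the upright plane across the station, upward and inward. Its axes are the station's: x = from the front (robot side) to the back along the hinge, y = to the station's left, z = up.
- right_hinge (a point): point on the hinge axis of the right shield, level with the peg, 30 mm above the worktop, fixed on the station; the peg swings round it, in the upright plane across the station, upward and inward. Its axes are the station's: x = from the front (robot side) to the back along the hinge, y = to the station's left, z = up.
- plunger_top (a point): centre of the flat top of the blue plunger cap (42 mm in diameter, 10 mm thick, top about 189 mm above the worktop when up), which stands on the bottle-top pump at the back of the station (which is fixed to the worktop), midway between the hinges and 187 mm behind the two hinge points. It goes straight down 20 mm in all: 14 mm soft, then 6 mm stiff. The white spout points forward from the pump over the tray, at most 136 mm above the worktop.
- plunger (a joint): soft part of the plunger stroke: how far the blue cap has sunk towards the steel inner stem, 0 = up, 0.014 = first stop. Spring force 1.5 N at the start, 4.3 N at the first stop.
- inner_stem (a joint): stiff part of the stroke, after the first stop: how far the steel inner stem has sunk into the pump, 0 = up, 0.006 = second stop, which is solid. It starts to move at about 8 N and reaches the second stop at about 14 N. Both springs push back up when released.
- small_carton: bystander, to be left alone: small brown carton with a red band, 59x121x36 mm, lying at the right; origin at the centre of its underside
- sensor_head: bystander, to be left alone: black disc-shaped sensor head, 40x40x14 mm, lying between the carton and the station; origin at the centre of its underside
- tape_roll: bystander, to be left alone: black tape roll, 58x56x19 mm, lying at the left beside the black enclosure (which stands 210 mm high, its near wall 0.40 m to the left of the robot: come in over it); origin at the centre of its underside
- marker_pen: bystander, to be left alone: black and blue marker pen, 120 mm long, lying behind and to the left of the station; origin at the centre of its underside

How it is judged:
On the way, in this order (a step that is already met when the one before it is completed fails the run):
1. both shields are upright (within 10 degrees) (value of joint each of left_shield, right_shield above 1.4 rad), for 0.2 s.
2. the plunger is down on the second stop (stem at least 4.5 of its 6 mm in) and kept there 0.3 s (value of joint plunger above 0.012 m and value of joint inner_stem above 0.0045 m), for 0.3 s.
3. the plunger has come back up (value of joint plunger below 0.0015 m and value of joint inner_stem below 0.001 m), for 0.2 s.
At the end, for the whole second after the job is handed in: both shields stand upright (joints above 1.40 rad) and the plunger is back up (cap within 1.5 mm, stem within 1 mm of the top) (all of step 1 and all of step 3); the robot touches nothing.
It fails at once if the plunger is pressed (over 4 mm) while a shield is not upright (under 1.35 rad) (value of joint plunger above 0.004 m and value of joint any of left_shield, right_shield below 1.35 rad).
It fails at once if the plunger is forced: more than 70 N on it (contact force between anything else and plunger above 70 N).
It fails at once if a listed bystander is moved more than 20 mm (distance of any of small_carton, sensor_head, tape_roll, marker_pen from where it was at the start of the episode above 0.02 m).
It also fails if it takes over 54 s, if anything falls off the work surface, if the arm or the gripper's body presses on something with over 40 N, if the wrist force passes 120 N, or if a joint passes its speed limit or range.

### The arm

A 7-joint arm with a two-finger parallel gripper is mounted at the origin on a cart in front of the work surface, level with it; the furniture and walls round the work are solid. World frame = base frame: x ahead of the robot, y to its left, z up, the work surface at z = 0. Lengths are in m, angles in rad, forces in N, time in s.
With the tool pointing down it reaches from about 0.375 to 0.925 m from the base axis. Payload 3.1 kg.
Tool frame: the origin (TCP) lies on the centre line of the jaws, within the pads' length; the fingertips stand 25 mm ahead of it and the grasp point (between the pads) lies 6 mm ahead of it; z points along the fingers, y is the direction in which the jaws open and shut (so a half turn about z gives the same grasp; the last joint's range is limited). The gripper opens to 85 mm and grips with 20 to 120 N. Pads are 22 mm wide; open, the fingers measure 114 mm over their backs; the gripper's body (76 mm by 85 mm) begins 54 mm behind the grasp point. The pads swing forward as they close: fully open they stand 13 mm farther back than shut.
Start: joints at [-1.37, 0.383, 0.044, 1.598, -0.018, 1.161, -0.05], TCP at [0.191, 0.621, 0.256] pointing down, gripper open.
Joint ranges: [-2.61, 2.61], [-0.41, 2.15], [-1.48, 1.57], [0, 2.5], [-1.57, 4.71], [0.05, 1.97], [-2.85, 2.85]. Speed limits (rad/s): [2.79, 2.79, 3.14, 3.14, 3.14, 3.14, 3.14].

### API

Orientations are given as a unit quaternion [w, x, y, z].
In Python, from station import env gives the robot as it stands.
- The arm moves only by the shell command python3 -m jog 'ROWS' [OPENING] [FORCE]. ROWS is JSON, a list of rows, each a list of 4 numbers: the shift along the world's x, y, z in mm, then the turn about the world's z in degrees. A call has 1 to 12 rows; each row shifts and turns the pose as measured when the row begins; what a row does not reach is not made up. A row lasts 1/8 s, in which the tool goes at most 62.5 mm and 10.7 degrees, less where a joint would pass 70% of its speed; a pose out of reach is approached as far as the arm can. A call with a gripper value outside its range is refused whole. OPENING is the opening, from -1 (shut) to 1 (fully open), set as the call begins (- or left out, the last holds). The fingers move at their own pace and stop on an object; FORCE is the grip in N (left out, the last holds). Time passes only in rows, so rows that do not move let the fingers close. It gives the time, the measured TCP pose, the force and the opening at its end, in the units of the state.
- env.read_state(): the state, without advancing time (a new reading comes with each control period).
- env.camera(name): name is "scene" or "side" or "wrist"; returns a dict with "img" (420x560x3 uint8, red, green, blue), "K" (3x3 intrinsics, pixels), "dist_coeffs" ([k1, k2, p1, p2, k3] as OpenCV has them; the pictures are not rectified), "position" and "rotation" of the camera in the world. Camera axes: x right, y down, z forward; pixel columns grow to the right and rows downward; lengths in m; the calibration is good to about 2 mm. A picture is of the moment at which its call begins. There is no depth.
- env.job_done(): hands the job in, once; it reports no verdict.
Trained networks look in a picture, given as the dict that the camera call returned (one of the last four; its "shot" number tells which), for a name from the list of things; names that differ only in an ending like _2 or _b are one class to them, and where a whole thing is asked for, a point or a joint stands for the part that bears it (a point fixed in the world has none). Each returns a list of dicts, best first, with "p" (0 to 1); they miss things now and then, are a little off and sometimes report something else, mostly with a low value. They report only what shows in the picture. A call takes as long as a camera call.
- env.recognise(label, picture): "extent" ([left, top, width, height] in pixels, round what is visible of it).
The state is a dict: "clock": time; "qpos": joint angles; "qd": joint speeds; "joint_efforts": joint torques, N m; "position": TCP position; "tool_rot": TCP orientation; "ft_force": force on the tool from outside, world axes, zero at the start; "wrist_torque": the same for the moment, N m; "width": opening from 0.0 (shut) to 1.0 (fully open).
Only numpy, scipy, OpenCV 4.12 (cv2) and the standard library are available. Lean on these libraries where they do the work, as an engineer would, in place of code of your own. Each camera call takes 0.05 s, during which the arm holds its last target.

## Working session

There is one attempt and no reset: what is moved stays moved. The work goes in short steps, Python scripts to look and compute and a shell command to move; the robot and the scene stay as the last step left them, time stands still between calls to the robot, and variables do not carry over. Pictures are saved under pics/ and viewed, and the job is handed in when it is done.

```bash
mkdir -p pics; ls; python3 - <<'E'
from station import env
import cv2
s=env.read_state(); print(s)
for n in ["scene","side"]:
    c=env.camera(n); cv2.imwrite(f"pics/{n}0.png",c["img"][:,:,::-1]); print(n,c["position"],c["rotation"],c["K"],c["dist_coeffs"])
    for l in ["left_peg","right_peg","left_shield","right_shield","plunger_top","plunger","inner_stem","small_carton","sensor_head","tape_roll","marker_pen"]:
        r=env.recognise(l,c); print(l,[(x["extent"],round(x["p"],2)) for x in r[:2]])
print(env.read_state()["clock"])
E
```

```text
pics
{'clock': 0.0, 'qpos': array([-1.36979902,  0.38387347,  0.04387179,  1.59960663, -0.01785759,
        1.16122551, -0.04987544]), 'qd': array([ 7.58567736e-04, -1.22944226e-03, -1.03833277e-03, -1.05357952e-03,
       -1.75792889e-05,  1.67637172e-03, -1.64232304e-03]), 'joint_efforts': array([-5.96645532e-04, -4.33459604e+01,  1.02430198e+00, -2.49516463e+01,
        1.05449240e-02,  1.12374726e-02,  6.54590281e-06]), 'position': array([0.19111323, 0.62032699, 0.25484773]), 'tool_rot': array([-1.02708367e-04,  1.48801039e-01,  9.88866220e-01, -1.35638508e-03]), 'ft_force': array([-0.07701503,  1.40179543,  0.38569133]), 'wrist_torque': array([ 0.00390399,  0.0046177 , -0.03758754]), 'width': 1.0041500654694984}
scene [0.18825373 0.69839877 0.84104335] [ 0.09258345 -0.21699195  0.88025218 -0.41170243] [[388.05956072   0.         279.92356596]
 [  0.         388.05956072 210.89599072]
 [  0.           0.           1.        ]] [-0.05755479  0.          0.          0.          0.        ]
left_peg [([227.3, 275.7, 54.5, 42.2], 0.57)]
right_peg [([270.6, 226.0, 50.2, 34.4], 0.69)]

[... 546 characters left out ...]
8  0.12254437] [[388.85549312   0.         276.71549548]
 [  0.         388.85549312 206.10903138]
 [  0.           0.           1.        ]] [-0.07150576  0.          0.          0.          0.        ]
left_peg [([207.3, 199.4, 56.7, 25.9], 0.84)]
right_peg [([243.1, 229.7, 53.6, 24.5], 0.74)]
left_shield [([210.0, 198.3, 54.7, 22.8], 0.93)]
right_shield [([239.1, 232.5, 60.5, 24.2], 0.57)]
plunger_top [([277.2, 169.1, 14.7, 7.6], 0.59)]
plunger []
inner_stem []
small_carton [([313.1, 331.4, 61.2, 61.5], 0.77)]
sensor_head [([287.9, 310.1, 20.3, 17.3], 0.7)]
tape_roll [([289.2, 312.6, 17.3, 12.9], 0.3)]
marker_pen [([207.5, 195.8, 55.8, 23.3], 0.52), ([253.2, 177.9, 28.0, 17.0], 0.48)]
1.2
```

View pics/scene0.png

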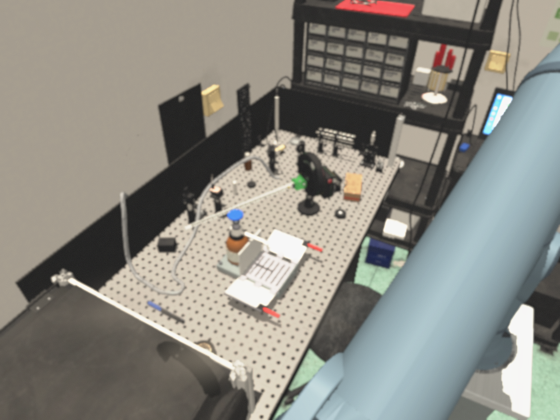

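View pics/side0.png

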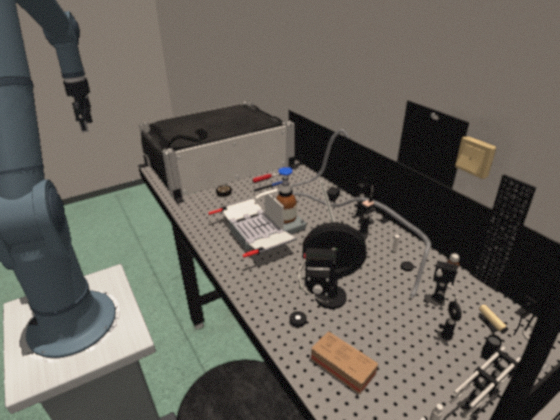

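```bash
python3 - <<'E'
import cv2
a=cv2.imread('pics/scene0.png')[180:360,120:390]; cv2.imwrite('pics/scene0z.png',cv2.resize(a,None,fx=2.9,fy=2.9,interpolation=2))
a=cv2.imread('pics/side0.png')[150:290,190:330]; cv2.imwrite('pics/side0z.png',cv2.resize(a,None,fx=4.2,fy=4.2,interpolation=2))
E
```

```text
(no output)
```

View pics/scene0z.png

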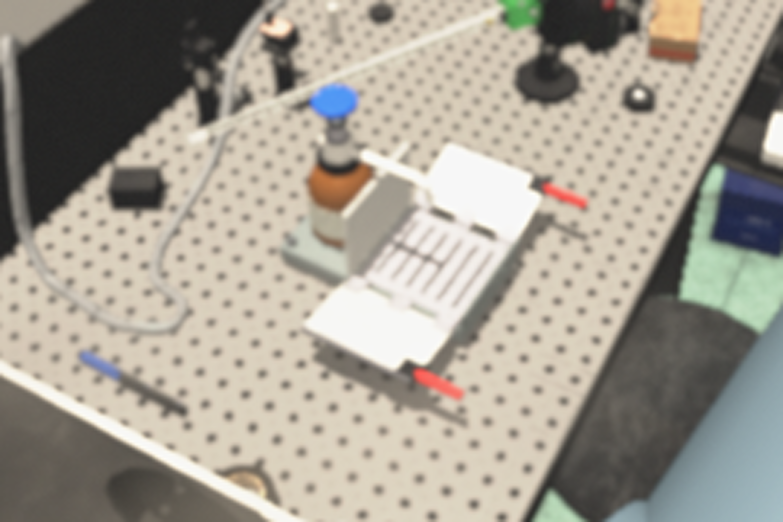

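View pics/side0z.png

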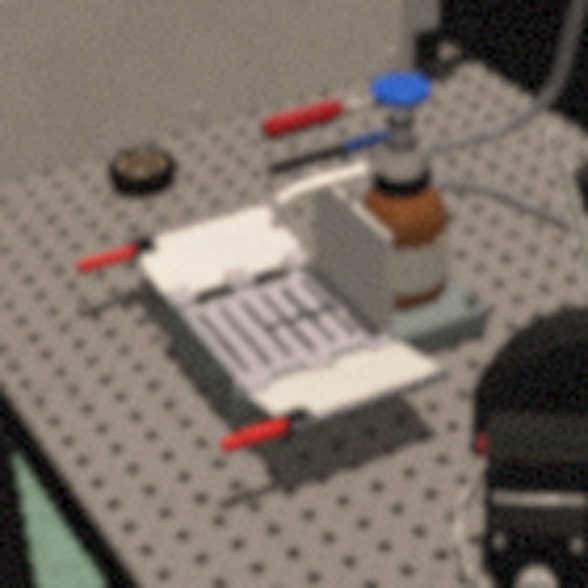

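The pictures show both shields flat. The left peg is at about scene (270,312) and side (215,212), the right peg at about scene (315,247) and side (251,253), and the blue cap at about scene (235,215) and side (285,171). I'll segment by colour and triangulate.

```bash
cat > h.py <<'E'
import numpy as np, cv2
from scipy.spatial.transform import Rotation as R
def ray(c,uv):
    n=cv2.undistortPoints(np.array([[uv]],float),c["K"],c["dist_coeffs"])[0,0]
    q=np.array(c["rotation"]); 
    M=R.from_quat(q,scalar_first=True).as_matrix() if q.size==4 else q
    d=M@np.array([n[0],n[1],1]); return np.array(c["position"]),d/np.linalg.norm(d)
def onz(c,uv,z):
    p,d=ray(c,uv); return p+d*(z-p[2])/d[2]
def tri(obs):
    A=0;b=0
    for c,uv in obs:
        p,d=ray(c,uv);P=np.eye(3)-np.outer(d,d);A=A+P;b=b+P@p
    x=np.linalg.solve(A,b); return x,[np.linalg.norm((np.eye(3)-np.outer(ray(c,uv)[1],ray(c,uv)[1]))@(x-c["position"]))*1e3 for c,uv in obs]
def blobs(c,col,roi=None,minA=12):
    im=c["img"]; h=cv2.cvtColor(im,cv2.COLOR_RGB2HSV); H,S,V=[h[...,i].astype(int) for i in range(3)]
    m=((H<8)|(H>172))&(S>140)&(V>90) if col=="red" else (H>100)&(H<130)&(S>130)&(V>110)
    if roi: k=np.zeros_like(m);k[roi[1]:roi[3],roi[0]:roi[2]]=1;m&=k
    n,l,st,ce=cv2.connectedComponentsWithStats(m.astype(np.uint8))
    out=[]
    for i in range(1,n):
        if st[i,4]<minA: continue
        ys,xs=np.where(l==i);P=np.c_[xs,ys].astype(float);mu=P.mean(0);w,v=np.linalg.eigh(np.cov((P-mu).T))
        t=(P-mu)@v[:,1]; out.append(dict(c=mu,n=len(P),e0=mu+v[:,1]*t.min(),e1=mu+v[:,1]*t.max(),bb=st[i,:4]))
    return out
E
python3 - <<'E'
from station import env
from h import *
a=env.camera("scene");b=env.camera("side")
for c,n in((a,"scene"),(b,"side")):
  for col in("red","blue"):
    for o in blobs(c,col,(120,150,400,360)): print(n,col,o["c"].round(1),o["n"],o["e0"].round(1),o["e1"].round(1),o["bb"],"z30:",[onz(c,o[k],.03).round(4)[:2] for k in("e0","c","e1")],"z184",onz(c,o["c"],.186).round(4)[:2])
E
```

```text
scene red [314.1 247.2] 30 [320.9 250.1] [307.8 244.5] [308 244  14   7] z30: [array([ 0.4324, -0.0631]), array([ 0.4548, -0.0648]), array([ 0.4757, -0.0663])] z184 [0.4035 0.082 ]
scene red [268.6 311. ] 52 [277.2 315.6] [262.6 307.8] [263 307  15  10] z30: [array([0.4408, 0.1954]), array([0.4661, 0.1935]), array([0.4839, 0.1921])] z184 [0.4127 0.2906]
scene blue [234.8 214.6] 116 [241.2 214. ] [227.  215.4] [227 210  15  11] z30: [array([ 0.721 , -0.0912]), array([ 0.7375, -0.0788]), array([ 0.7572, -0.064 ])] z184 [0.6319 0.0707]
side red [261.2 177.8] 67 [270.1 175.3] [253. 180.] [253 175  18   7] z30: [array([0.7318, 0.3319]), array([0.6951, 0.333 ]), array([0.6619, 0.334 ])] z184 [0.5549 0.0698]
side red [215.6 211. ] 34 [222. 209.] [209. 213.] [209 208  14   6] z30: [array([0.4865, 0.2156]), array([0.4646, 0.216 ]), array([0.4423, 0.2164])] z184 [ 0.3793 -0.0194]
side red [250.7 252.8] 67 [258.2 250.6] [242.8 255.2] [243 250  16   7] z30: [array([ 0.4814, -0.0317]), array([ 0.4599, -0.0293]), array([ 0.4372, -0.0267])] z184 [ 0.3756 -0.2063]
side blue [285.2 170.7] 75 [291.1 170.2] [279.  171.3] [279 167  13   8] z30: [array([0.8189, 0.3247]), array([0.798, 0.333]), array([0.7761, 0.3416])] z184 [0.6333 0.0698]
```

```bash
python3 - <<'E'
from station import env
from h import *
a=env.camera("scene");b=env.camera("side")
A=blobs(a,"red",(220,220,340,330));B=blobs(b,"red",(200,190,300,290))
print([o["c"] for o in A],[o["c"] for o in B])
for i,j in((1,0),(0,1)):
  for k,l in(("e0","e1"),("c","c"),("e1","e0")):
    x,r=tri([(a,A[i][k]),(b,B[j][l])]);print(x.round(4),np.round(r,1))
A=blobs(a,"blue",(220,200,250,230));B=blobs(b,"blue",(270,160,300,180))
print(tri([(a,A[0]["c"]),(b,B[0]["c"])]))
print(onz(a,(276,276),.0))
# tray corner features clicked from zoomed scene picture: shields corners at z~30
for uv in [(307,323),(412,362),(415,365),(450,147),(540,190),(345,270),(395,225)]:
  p=(120+uv[0]/2.9,180+uv[1]/2.9); print(uv,onz(a,p,.04).round(4)[:2])
for uv in [(145,250),(270,210),(300,262),(268,418),(438,370),(360,335),(180,298),(240,385)]:
  p=(190+uv[0]/4.2,150+uv[1]/4.2); print("side",uv,onz(b,p,.04).round(4)[:2])
E
```

```text
[array([314.        , 247.19354839]), array([268.68627451, 311.03921569])] [array([215.39393939, 211.        ]), array([250.69565217, 252.73913043])]
[0.4374 0.2015 0.04  ] [0.2 0.2]
[0.4602 0.2008 0.0408] [1.8 1.8]
[0.4794 0.199  0.041 ] [0.7 0.7]
[ 0.4277 -0.0467  0.0477] [0.6 0.6]
[ 0.45   -0.0487  0.0472] [0.6 0.6]
[ 0.4708 -0.0507  0.0467] [1. 1.]
(array([0.63308548, 0.06969387, 0.18552173]), [np.float64(0.7410257421452242), np.float64(0.7410257421453113)])
[0.51406196 0.06183943 0.        ]
(307, 323) [0.5884 0.1985]
(412, 362) [0.4858 0.1912]
(415, 365) [0.482  0.1927]
(450, 147) [ 0.5834 -0.064 ]
(540, 190) [ 0.4745 -0.0508]
(345, 270) [0.5912 0.1302]
(395, 225) [0.5787 0.0589]
side (145, 250) [0.4861 0.1935]
side (270, 210) [0.5918 0.1936]
side (300, 262) [0.575  0.1164]
side (268, 418) [ 0.468  -0.0327]
side (438, 370) [ 0.5872 -0.0483]
side (360, 335) [0.5644 0.0138]
side (180, 298) [0.4803 0.1215]
side (240, 385) [0.469  0.0078]
```

Triangulation puts the pegs at z ≈ 40 and 47 mm, so the shields may be slightly raised already. The station yaw is about -2 to -3°. I'll move over the left peg at the current height and look with the wrist camera.

```bash
python3 -m jog '[[30,-50,0,3],[33,-53,0,3],[33,-53,0,3],[33,-53,0,3],[33,-53,0,3],[33,-53,0,0],[33,-53,0,0],[33,-53,0,0],[0,0,0,0]]' 0.2; python3 - <<'E'
from station import env
from h import *
w=env.camera("wrist");cv2.imwrite("pics/w1.png",w["img"][:,:,::-1]);print(w["position"],w["rotation"])
a=env.camera("scene");cv2.imwrite("pics/scene1.png",a["img"][:,:,::-1])
for n,c in(("w",w),):
  for col in("red","blue"):
    for o in blobs(c,col): print(n,col,o["n"],o["e0"].round(1),o["e1"].round(1),[onz(c,o[k],.035).round(4)[:2] for k in("e0","c","e1")])
E
```

```text
clock: 2.52
position: [0.4514, 0.1954, 0.2588]
tool_rot: [0.002, 0.013, 1.0, 0.004]
ft_force: [-0.2, 0.7, 0.4]
width: 0.599
[0.37704934 0.19674865 0.37621284] [0.10295039 0.70898705 0.68961563 0.10568283]
w red 415 [ 61.4 172.5] [ 69.9 212.8] [array([ 0.4274, -0.0558]), array([ 0.4504, -0.0566]), array([ 0.4753, -0.0575])]
w red 323 [288.6 172. ] [287.8 212. ] [array([0.4337, 0.2024]), array([0.4573, 0.2014]), array([0.4818, 0.2004])]
w red 172 [399.8 358.8] [400.7 376.1] [array([0.7021, 0.3526]), array([0.7169, 0.3544]), array([0.7326, 0.3564])]
w blue 20 [145.  418.6] [132.  418.8] [array([ 0.7985, -0.0207]), array([ 0.7983, -0.0299]), array([ 0.798 , -0.0399])]
```

View pics/w1.png

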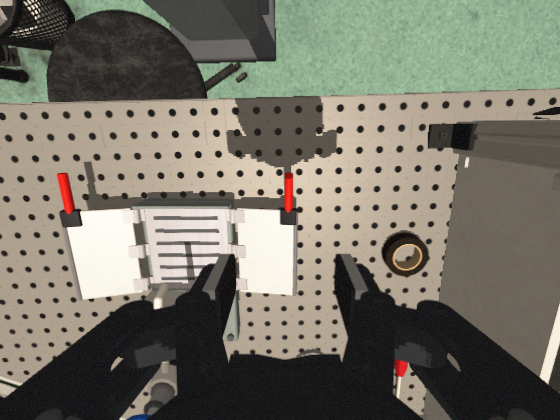

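The wrist view shows the left peg at px (288,172–212), directly ahead of the open jaws, and the right peg at px (61–70,172–213). The tape roll at (406,256) is well clear. I'll descend and pinch the left peg.

```bash
python3 -m jog '[[-2,6,-40,-1],[0,0,-45,0],[0,0,-45,0],[0,0,-40,0],[0,0,-25,0],[0,0,-12,0],[0,0,0,0]]'; python3 - <<'E'
from station import env
from h import *
w=env.camera("wrist");cv2.imwrite("pics/w2.png",w["img"][:,:,::-1])
b=env.camera("side");cv2.imwrite("pics/side2.png",cv2.resize(b["img"][140:300,150:340,::-1],None,fx=4,fy=3.7))
E
```

```text
clock: 3.5
position: [0.4404, 0.2222, 0.0473]
tool_rot: [0.001, 0.004, 1.0, 0.009]
ft_force: [0.2, -2.3, -1.9]
width: 0.603
```

View pics/w2.png

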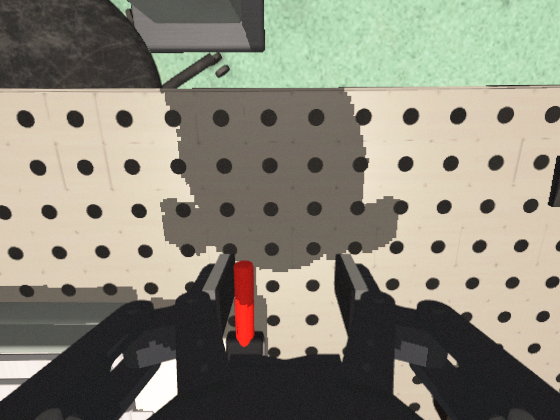

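View pics/side2.png

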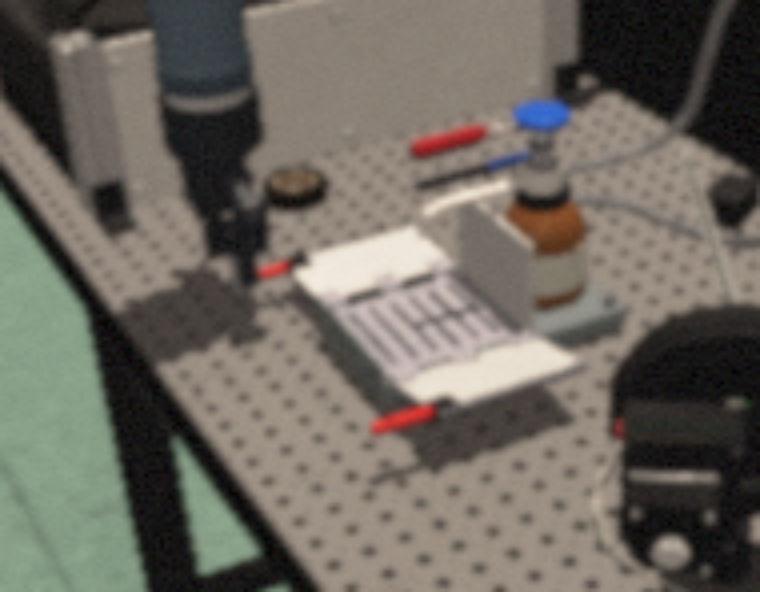

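The peg (px 244,262–345) lies between the fingers, but the descent drifted in y to 0.222. I'll re-centre, then close.

```bash
python3 -m jog '[[5,-12,0,-1],[4,-8,0,0],[0,0,0,0]]'; python3 -m jog '[[0,0,0,0],[0,0,0,0],[0,0,0,0],[0,0,0,0],[0,0,0,0]]' -1 25;  python3 - <<'E'
from station import env
from h import *
w=env.camera("wrist");cv2.imwrite("pics/w3.png",w["img"][:,:,::-1])
E
```

```text
clock: 3.98
position: [0.4535, 0.2039, 0.0515]
tool_rot: [0.005, 0.014, 1.0, 0.012]
ft_force: [0.8, -0.5, 0.3]
width: 0.599
clock: 4.6
position: [0.4542, 0.2009, 0.0523]
tool_rot: [0.005, 0.015, 1.0, 0.011]
ft_force: [-0.4, -0.6, 1.1]
width: 0.101
```

View pics/w3.png

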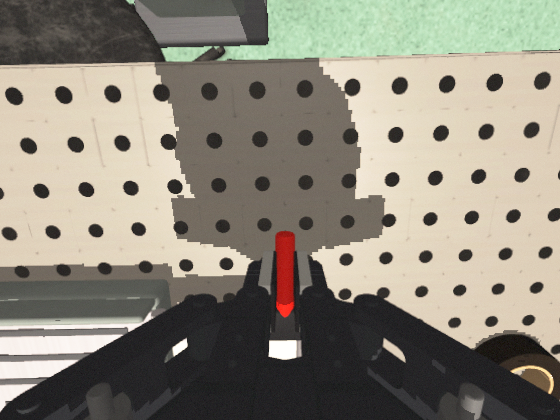

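The peg is centred between the pads (px 285,233–318) and held at a width of 0.10, about 9 mm. I'll swing it up along the arc.

```bash
python3 -m jog '[[0,-1,6,0],[0,-2,7,0],[0,-3,7,0],[0,-3,6,0],[0,-4,6,0],[0,-5,5,0],[0,0,0,0]]'
```

```text
clock: 5.52
position: [0.4538, 0.1889, 0.0929]
tool_rot: [0.006, 0.012, 1.0, 0.015]
ft_force: [0.1, 1.3, -1.1]
width: 0.095
```

```bash
python3 -m jog '[[0,-4,5,0],[0,-4,5,0],[0,-5,4,0],[0,-5,4,0],[0,-6,3,0],[0,-6,3,0],[0,0,0,0]]'
```

```text
clock: 6.4
position: [0.454, 0.1594, 0.1217]
tool_rot: [0.006, 0.012, 1.0, 0.018]
ft_force: [-0.6, 3.7, 5.2]
width: -0.002
```

```bash
python3 - <<'E'
from station import env
from h import *
b=env.camera("side");cv2.imwrite("pics/side4.png",cv2.resize(b["img"][140:300,150:340,::-1],None,fx=4,fy=3.7))
E
```

```text
(no output)
```

View pics/side4.png

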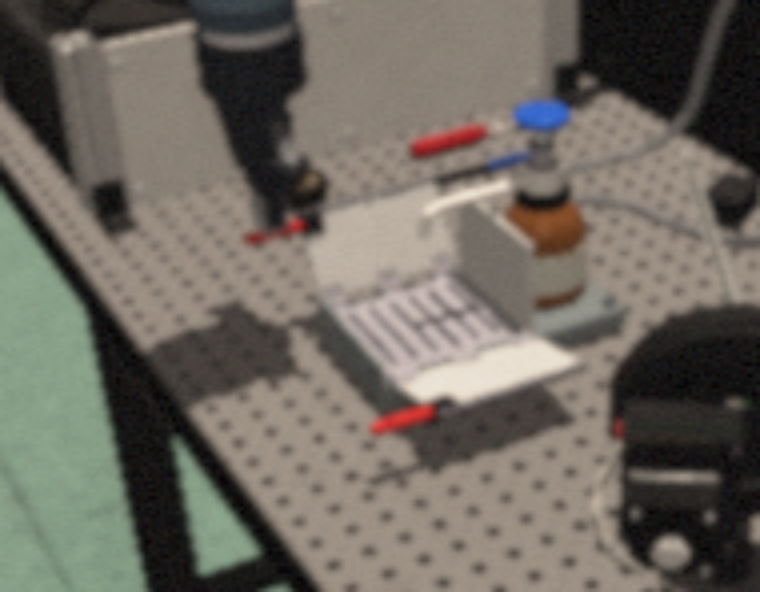

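The fingers slipped off (width 0) with the shield about 60° up. I'll locate the peg and then push it the rest of the way from its outer side.

```bash
python3 - <<'E'
from station import env
from h import *
b=env.camera("side");a=env.camera("scene");w=env.camera("wrist")
cv2.imwrite("pics/w5.png",w["img"][:,:,::-1])
cv2.imwrite("pics/scene5.png",cv2.resize(a["img"][180:360,180:340,::-1],None,fx=4,fy=3.3))
for n,c,r in(("sc",a,(220,220,340,340)),("si",b,(200,180,300,290)),("w",w,None)):
    for o in blobs(c,"red",r,8): print(n,o["c"].round(1),o["n"],o["e0"].round(1),o["e1"].round(1),"z95",onz(c,o["c"],.09).round(3))
E
```

```text
sc [313.4 247. ] 25 [320. 250.] [307.4 244.2] z95 [ 0.437 -0.008  0.09 ]
sc [272.6 285.2] 8 [274.1 285.8] [271.1 284.7] z95 [0.473 0.16  0.09 ]
sc [284.5 290.2] 10 [283.  290.2] [286.  290.2] z95 [0.44 0.16 0.09]
si [256.2 180.3] 12 [260.  180.1] [253.  180.5] z95 [0.619 0.225 0.09 ]
si [223.5 200.7] 12 [225.3 199.4] [221.2 202.3] z95 [0.475 0.166 0.09 ]
si [250.7 252.7] 67 [258.1 250.5] [242.7 255.2] z95 [ 0.427 -0.097  0.09 ]
w [286.7 237.4] 477 [287.2 223.9] [286.3 250.3] z95 [0.44  0.162 0.09 ]
```

View pics/w5.png

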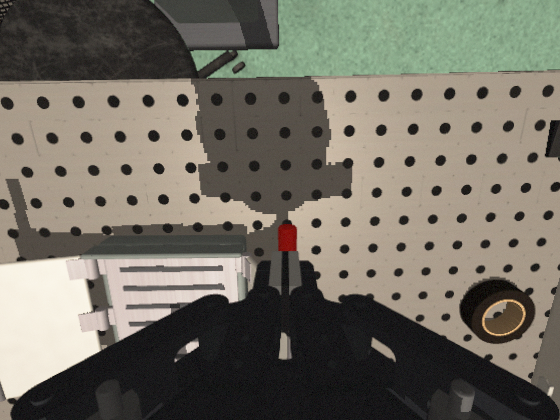

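View pics/scene5.png

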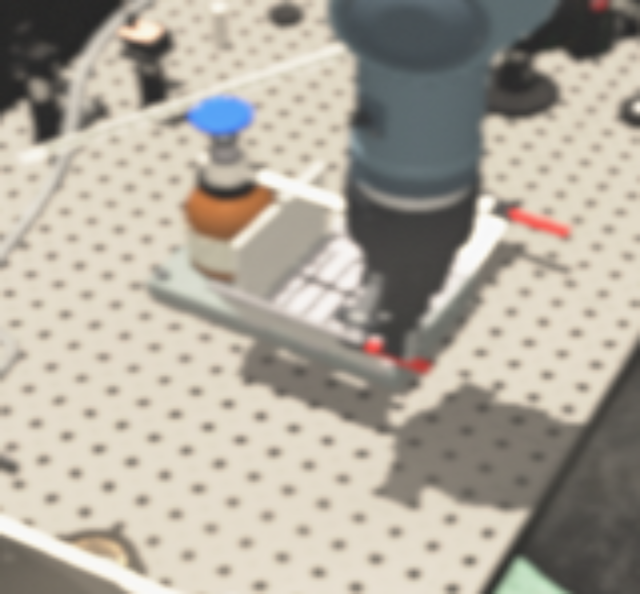

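The closed tips rest on top of the peg at y≈0.161, z≈0.09 (wrist px 287,237). I'll lift, open, come down deeper over it and regrip.

```bash
python3 -m jog '[[0,1,30,0],[0,0,0,0],[0,0,0,0],[0,0,0,0]]' 0 30; python3 -m jog '[[0,0,-22,0],[0,0,-22,0],[0,0,-18,0],[0,0,0,0]]'
```

```text
clock: 7.1
position: [0.4535, 0.152, 0.1501]
tool_rot: [0.005, 0.014, 1.0, 0.013]
ft_force: [-0.7, 0.3, -0.4]
width: 0.5
clock: 7.6
position: [0.4514, 0.1489, 0.0837]
tool_rot: [0.002, 0.015, 1.0, 0.01]
ft_force: [0.1, 0.1, -0.4]
width: 0.499
```

```bash
python3 -m jog '[[0,10,0,0],[0,0,0,0]]'; python3 -m jog '[[0,0,0,0],[0,0,0,0],[0,0,0,0],[0,0,0,0],[0,0,0,0]]' -1 30
```

```text
clock: 7.85
position: [0.4519, 0.1596, 0.0842]
tool_rot: [0.003, 0.015, 1.0, 0.01]
ft_force: [0.3, -0.0, 0.3]
width: 0.501
clock: 8.48
position: [0.4528, 0.1605, 0.0854]
tool_rot: [0.004, 0.015, 1.0, 0.011]
ft_force: [0.1, 0.0, -1.2]
width: 0.106
```

```bash
python3 -m jog '[[0,-6,2,0],[0,-6,2,0],[0,-6,1,0],[0,-6,0,0],[0,0,0,0]]'; python3 - <<'E'
from station import env
from h import *
b=env.camera("side");cv2.imwrite("pics/side6.png",cv2.resize(b["img"][140:300,150:340,::-1],None,fx=4,fy=3.7))
E
```

```text
clock: 9.1
position: [0.4522, 0.1392, 0.0921]
tool_rot: [0.004, 0.014, 1.0, 0.014]
ft_force: [-1.1, 1.4, -2.5]
width: 0.107
```

View pics/side6.png

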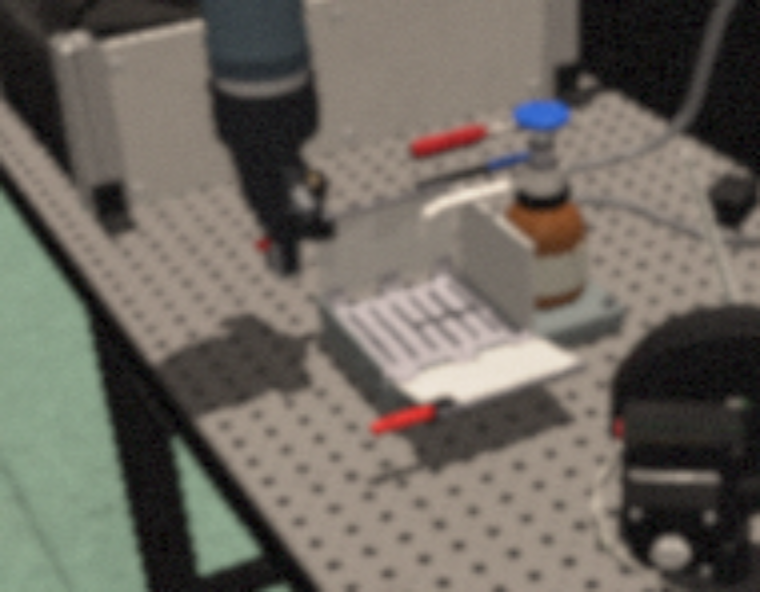

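The shield is nearly upright. I'll keep going until the end stop shows in the force.

```bash
python3 -m jog '[[0,-4,0,0],[0,-3,0,0],[0,0,0,0]]'; python3 -m jog '[[0,-4,0,0],[0,0,0,0]]';  python3 -m jog '[[0,-4,0,0],[0,0,0,0]]'
```

```text
clock: 9.52
position: [0.452, 0.133, 0.0926]
tool_rot: [0.003, 0.013, 1.0, 0.015]
ft_force: [-1.7, 2.7, 0.9]
width: 0.107
clock: 9.78
position: [0.4519, 0.1315, 0.0928]
tool_rot: [0.004, 0.013, 1.0, 0.016]
ft_force: [-1.2, 1.4, 0.3]
width: 0.105
clock: 10.02
position: [0.4519, 0.1315, 0.0928]
tool_rot: [0.004, 0.011, 1.0, 0.019]
ft_force: [-1.7, 1.4, 2.4]
width: 0.104
```

It stopped at y=0.1315, which matches the expected end stop. Releasing and lifting.

```bash
python3 -m jog '[[0,0,0,0],[0,0,0,0],[0,0,0,0]]' -0.2;  python3 -m jog '[[0,2,35,0],[0,2,40,0],[0,0,40,0],[0,0,0,0]]' 
python3 - <<'E'
from station import env
from h import *
b=env.camera("side");cv2.imwrite("pics/side7.png",cv2.resize(b["img"][140:300,150:340,::-1],None,fx=4,fy=3.7))
w=env.camera("wrist");cv2.imwrite("pics/w7.png",w["img"][:,:,::-1])
for o in blobs(w,"red"): print(o["e0"].round(1),o["e1"].round(1),[onz(w,o[k],z).round(4)[:2] for z in (.035,.098) for k in("e0","e1")])
E
```

```text
clock: 10.4
position: [0.4524, 0.1264, 0.0919]
tool_rot: [0.004, 0.013, 1.0, 0.016]
ft_force: [0.9, 0.2, 0.5]
width: 0.401
clock: 10.9
position: [0.4518, 0.1262, 0.2089]
tool_rot: [0.003, 0.015, 1.0, 0.014]
ft_force: [-0.0, 0.1, 0.2]
width: 0.398
[ 91.9 182.6] [100.9 230. ] [array([ 0.4276, -0.055 ]), array([ 0.4763, -0.0566]), array([ 0.4164, -0.0158]), array([ 0.4545, -0.017 ])]
[288.2 195. ] [288.5 247. ] [array([0.4468, 0.134 ]), array([0.5031, 0.1328]), array([0.4314, 0.1321]), array([0.4755, 0.1312])]
```

View pics/side7.png

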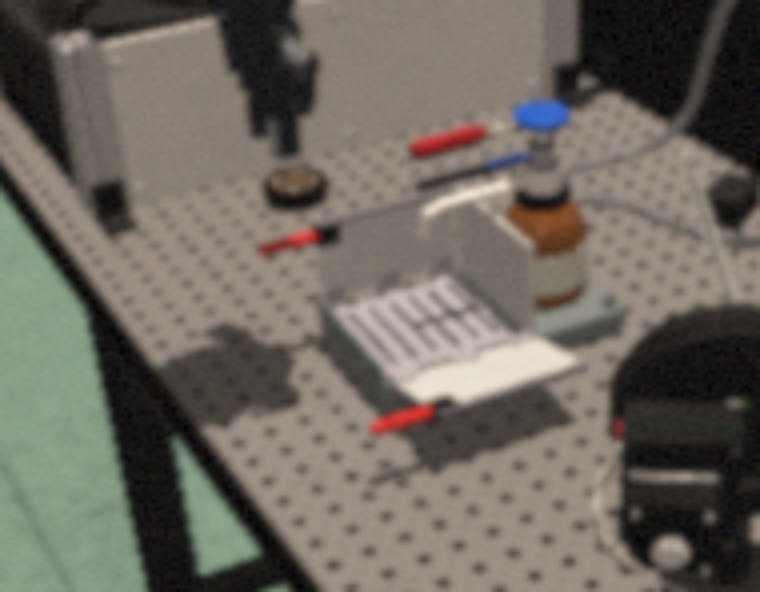

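View pics/w7.png

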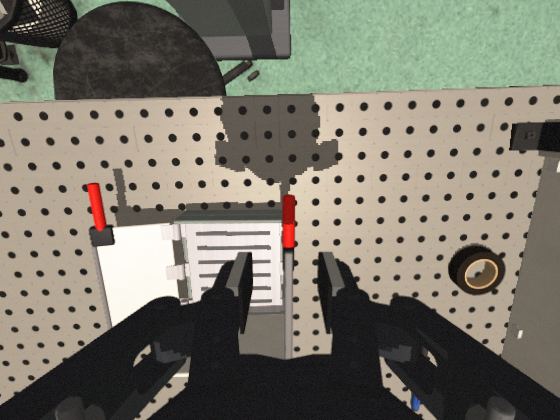

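The left shield stands upright (wrist: edge-on at px x≈289). Now over to the right peg.

```bash
python3 -m jog '[[-2,-45,0,0],[-2,-45,0,0],[-2,-45,0,0],[-2,-39,0,0],[0,0,0,0]]' 0.2; python3 - <<'E'
from station import env
from h import *
w=env.camera("wrist");cv2.imwrite("pics/w8.png",w["img"][:,:,::-1])
for o in blobs(w,"red"): print(o["e0"].round(1),o["e1"].round(1),[onz(w,o[k],z).round(4)[:2] for z in (.03,.045) for k in("e0","e1")])
E
```

```text
clock: 11.62
position: [0.4337, -0.0545, 0.1975]
tool_rot: [-0.008, 0.015, 1.0, 0.009]
ft_force: [-0.7, 0.7, 0.1]
width: 0.602
[288.7 198. ] [288.6 246. ] [array([ 0.4293, -0.0471]), array([ 0.4801, -0.0484]), array([ 0.4257, -0.0474]), array([ 0.4739, -0.0487])]
[525.8 212.7] [512.4 268.1] [array([0.4527, 0.1913]), array([0.5139, 0.1887]), array([0.448 , 0.1784]), array([0.5059, 0.176 ])]
[  0.9 236. ] [  0.8 240. ] [array([ 0.4584, -0.3336]), array([ 0.4626, -0.3349]), array([ 0.4533, -0.319 ]), array([ 0.4573, -0.3202])]
[  8.  330.2] [  2.5 348.2] [array([ 0.5666, -0.3564]), array([ 0.5893, -0.3685]), array([ 0.5559, -0.3406]), array([ 0.5774, -0.352 ])]
```

View pics/w8.png

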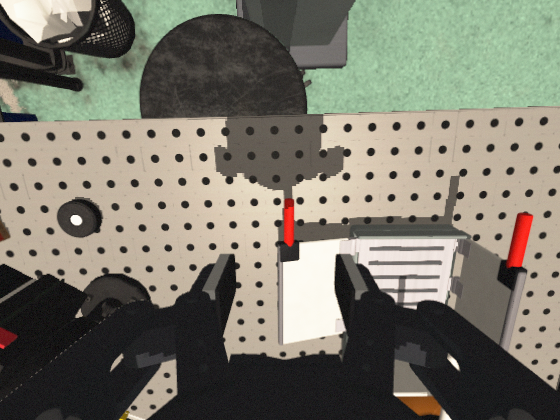

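The right peg is at wrist px (289,198–246), y≈-0.0475. The sensor head at (79,218) is well away. I'll descend in two stages and correct for drift.

```bash
python3 -m jog '[[4,4,-40,0],[4,3,-40,0],[0,0,-22,0],[0,0,0,0]]'
```

```text
clock: 12.18
position: [0.4404, -0.0395, 0.0898]
tool_rot: [-0.01, 0.009, 1.0, 0.01]
ft_force: [0.4, 0.2, 1.3]
width: 0.604
```

```bash
python3 -m jog '[[1,-8,-20,0],[0,-1,-20,0],[0,0,-6,0],[0,0,0,0]]'
```

```text
clock: 12.68
position: [0.4437, -0.0447, 0.0445]
tool_rot: [-0.009, 0.006, 1.0, 0.011]
ft_force: [0.3, -0.1, 0.5]
width: 0.595
```

```bash
python3 -m jog '[[0,-2,0,0],[0,0,0,0],[0,0,0,0],[0,0,0,0],[0,0,0,0],[0,0,0,0]]' -1 40; python3 - <<'E'
from station import env
from h import *
w=env.camera("wrist");cv2.imwrite("pics/w9.png",w["img"][:,:,::-1])
E
```

```text
clock: 13.42
position: [0.445, -0.0485, 0.0465]
tool_rot: [-0.006, 0.007, 1.0, 0.011]
ft_force: [0.2, -1.2, -2.2]
width: 0.107
```

View pics/w9.png

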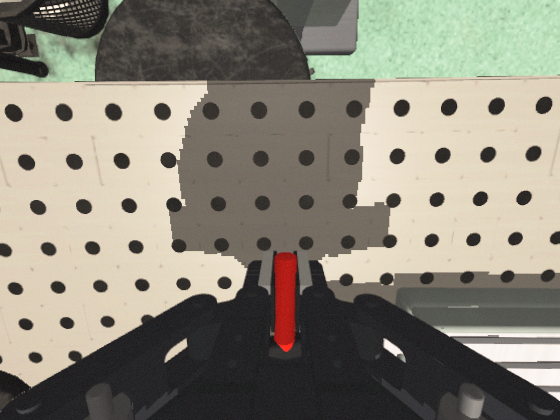

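The right peg is gripped (px 286,255–345). Swinging it up with slightly less lift this time.

```bash
python3 -m jog '[[0,1,6,0],[0,2,6,0],[0,3,6,0],[0,3,5,0],[0,4,5,0],[0,0,0,0]]'
```

```text
clock: 14.22
position: [0.4455, -0.034, 0.0767]
tool_rot: [-0.006, 0.007, 1.0, 0.011]
ft_force: [0.3, -1.0, -0.2]
width: 0.102
```

```bash
python3 -m jog '[[0,5,6,0],[0,6,5,0],[0,7,5,0],[0,7,4,0],[0,7,3,0],[0,0,0,0]]'
```

```text
clock: 14.98
position: [0.4465, 0.0008, 0.1009]
tool_rot: [-0.004, 0.006, 1.0, 0.011]
ft_force: [2.0, -0.1, -3.9]
width: 0.098
```

```bash
python3 -m jog '[[0,6,2,0],[0,6,1,0],[0,5,0,0],[0,0,0,0]]'; python3 -m jog '[[0,5,0,0],[0,0,0,0]]';  python3 -m jog '[[0,4,0,0],[0,0,0,0]]'
```

```text
clock: 15.48
position: [0.447, 0.0165, 0.1039]
tool_rot: [-0.004, 0.007, 1.0, 0.009]
ft_force: [4.2, -1.5, -6.9]
width: 0.1
clock: 15.72
position: [0.4471, 0.0193, 0.1042]
tool_rot: [-0.004, 0.008, 1.0, 0.008]
ft_force: [1.9, -1.6, -5.9]
width: 0.097
clock: 15.98
position: [0.4471, 0.0193, 0.1042]
tool_rot: [-0.004, 0.009, 1.0, 0.005]
ft_force: [2.7, -0.1, -4.8]
width: 0.103
```

Motion has stopped at the end stop again. Releasing, lifting and checking.

```bash
python3 -m jog '[[0,0,0,0],[0,0,0,0],[0,0,0,0]]' -0.2;  python3 -m jog '[[0,0,35,0],[0,0,40,0],[0,0,50,0],[0,0,0,0]]' 
python3 - <<'E'
from station import env
from h import *
b=env.camera("side");a=env.camera("scene");w=env.camera("wrist")
cv2.imwrite("pics/side10.png",cv2.resize(b["img"][140:300,150:340,::-1],None,fx=4,fy=3.7))
cv2.imwrite("pics/w10.png",w["img"][:,:,::-1])
cv2.imwrite("pics/scene10.png",cv2.resize(a["img"][180:360,180:340,::-1],None,fx=4,fy=3.3))
for o in blobs(w,"red"): print(o["e0"].round(1),o["e1"].round(1),[onz(w,o[k],z).round(4)[:2] for z in (.098,) for k in("e0","e1")])
A=blobs(a,"blue",(220,200,250,230));B=blobs(b,"blue",(270,160,300,180))
print(tri([(a,A[0]["c"]),(b,B[0]["c"])]))
E
```

```text
clock: 16.35
position: [0.4456, 0.0228, 0.1047]
tool_rot: [-0.006, 0.008, 1.0, 0.008]
ft_force: [-0.5, -1.0, -0.4]
width: 0.401
clock: 16.85
position: [0.4436, 0.0251, 0.2332]
tool_rot: [-0.008, 0.006, 1.0, 0.008]
ft_force: [0.1, 0.5, -0.2]
width: 0.4
[277.2 200. ] [276.3 248.1] [array([0.4278, 0.0204]), array([0.4723, 0.0188])]
[406.4 201.8] [399.7 250.6] [array([0.4312, 0.1324]), array([0.4768, 0.1307])]
[531.2 354.6] [534.6 381.3] [array([0.5914, 0.2728]), array([0.6244, 0.2828])]
(array([0.63320727, 0.06957658, 0.18544125]), [np.float64(0.7973146302414506), np.float64(0.7973146302415881)])
```

View pics/side10.png

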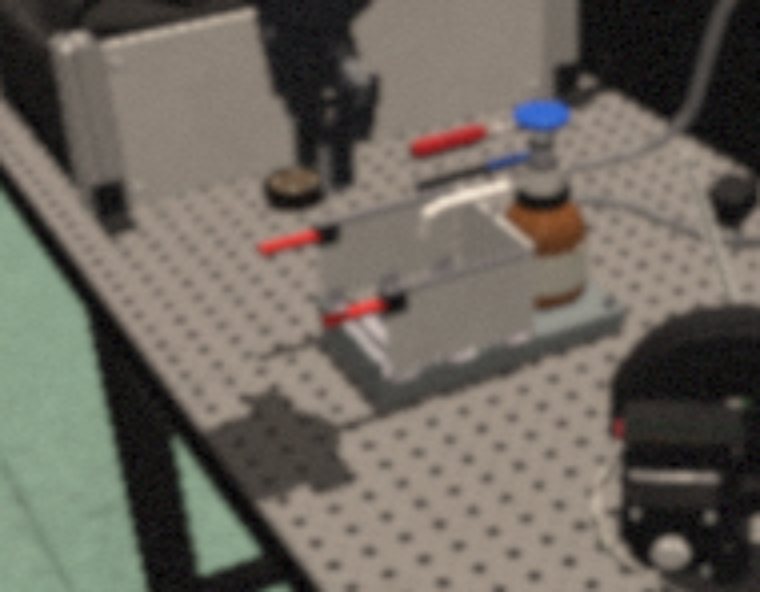

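View pics/w10.png

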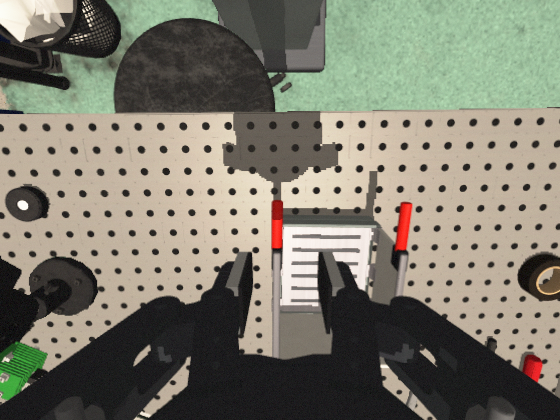

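View pics/scene10.png

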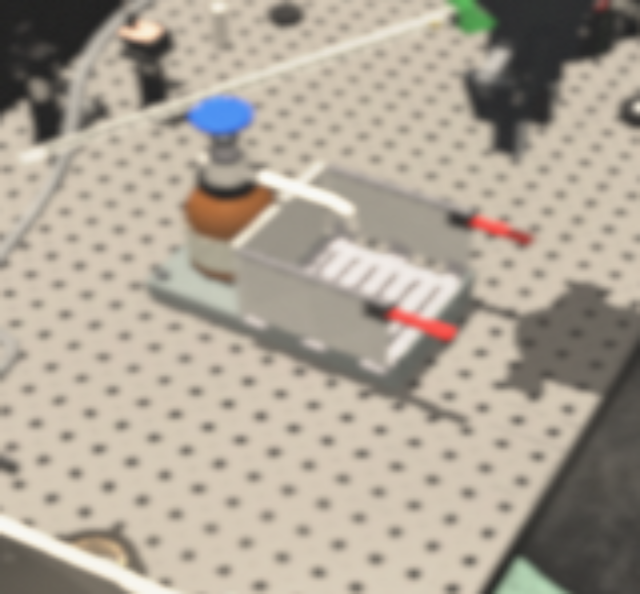

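Both shields stand upright: the side and scene views show both panels vertical, with the pegs 112 mm apart at z=0.098. I'll shut the fingers and go over the cap at (0.632, 0.0697).

```bash
python3 -m jog '[[20,5,18,0],[40,10,0,0],[40,10,0,0],[40,10,0,0],[38,8,0,0],[10,2,0,0],[0,0,0,0]]' -1 40
```

```text
clock: 17.88
position: [0.6218, 0.0704, 0.2296]
tool_rot: [-0.029, 0.006, 1.0, 0.003]
ft_force: [-0.8, 0.1, -0.6]
width: -0.001
```

```bash
python3 -m jog '[[11,-1,0,0],[2,0,0,0],[0,0,0,0]]';python3 - <<'E'
from station import env
from h import *
b=env.camera("side");a=env.camera("scene");
im=np.hstack([cv2.resize(c["img"][y:y+80,x:x+70,::-1],None,fx=5.5,fy=5.5) for c,x,y in((a,200,150),(b,250,120))])
cv2.imwrite("pics/p11.png",im)
E
```

```text
clock: 18.25
position: [0.6326, 0.068, 0.2287]
tool_rot: [-0.031, 0.007, 0.999, 0.003]
ft_force: [-0.1, -0.1, -0.0]
width: -0.002
```

View pics/p11.png

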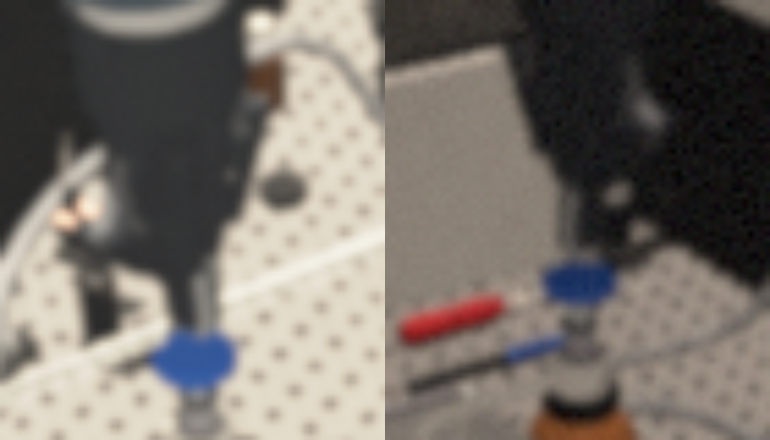

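The closed tips hang centred over the blue cap in both views. Pressing down in small steps.

```bash
python3 -m jog '[[0,0,-6,0],[0,0,-6,0],[0,0,-5,0],[0,0,-4,0],[0,0,-4,0],[0,0,0,0]]'
```

```text
clock: 19.1
position: [0.6328, 0.0681, 0.2041]
tool_rot: [-0.03, 0.006, 1.0, 0.004]
ft_force: [-0.5, 0.1, 3.2]
width: -0.001
```

```bash
python3 -m jog '[[0,0,-3,0],[0,0,-2,0],[0,0,-2,0]]'; python3 -m jog '[[0,0,-2,0],[0,0,-2,0]]'
```

```text
clock: 19.48
position: [0.6329, 0.0681, 0.1993]
tool_rot: [-0.03, 0.006, 1.0, 0.004]
ft_force: [-3.5, -1.7, 8.8]
width: 0.006
clock: 19.73
position: [0.6329, 0.068, 0.1983]
tool_rot: [-0.03, 0.007, 1.0, 0.005]
ft_force: [-3.1, -0.6, 8.3]
width: 0.001
```

```bash
python3 -m jog '[[0,0,-4,0],[0,0,-4,0]]'; python3 -m jog '[[0,0,-4,0],[0,0,-4,0]]'
```

```text
clock: 19.98
position: [0.633, 0.068, 0.1946]
tool_rot: [-0.031, 0.007, 0.999, 0.006]
ft_force: [-5.2, -0.4, 13.2]
width: 0.0
clock: 20.23
position: [0.6332, 0.0679, 0.194]
tool_rot: [-0.031, 0.007, 0.999, 0.008]
ft_force: [-7.5, 0.4, 19.0]
width: 0.002
```

Force is 19 N with no further sink, so it is on the second stop. Holding.

```bash
python3 -m jog '[[0,0,-5,0],[0,0,-5,0],[0,0,-5,0]]'; python3 -m jog '[[0,0,-5,0],[0,0,-5,0],[0,0,-4,0]]'
```

```text
clock: 20.6
position: [0.6333, 0.0677, 0.194]
tool_rot: [-0.032, 0.007, 0.999, 0.011]
ft_force: [-9.4, -0.8, 21.5]
width: -0.004
clock: 20.98
position: [0.6333, 0.0675, 0.1941]
tool_rot: [-0.033, 0.007, 0.999, 0.015]
ft_force: [-7.4, -0.9, 16.4]
width: -0.0
```

```bash
python3 -m jog '[[0,0,5,0],[0,0,8,0],[0,0,10,0],[0,0,15,0],[0,0,20,0],[0,0,30,0],[0,0,0,0],[0,0,0,0]]'; python3 - <<'E'
from station import env
from h import *
b=env.camera("side");a=env.camera("scene")
cv2.imwrite("pics/side12.png",cv2.resize(b["img"][140:300,150:340,::-1],None,fx=4,fy=3.7))
cv2.imwrite("pics/scene12.png",a["img"][:,:,::-1])
A=blobs(a,"blue",(220,200,250,230));B=blobs(b,"blue",(270,160,300,180))
print(tri([(a,A[0]["c"]),(b,B[0]["c"])]))
for n,c in(("scene",a),("side",b)):
  for l in ["small_carton","sensor_head","tape_roll","marker_pen"]: print(n,l,[(x["extent"],round(x["p"],2)) for x in env.recognise(l,c)[:2]])
E
```

```text
clock: 21.98
position: [0.6334, 0.0677, 0.2882]
tool_rot: [-0.032, 0.007, 0.999, 0.015]
ft_force: [-0.0, -0.1, -0.3]
width: -0.005Traceback (most recent call last):
  File "<stdin>", line 7, in <module>
IndexError: list index out of range
```

View pics/side12.png

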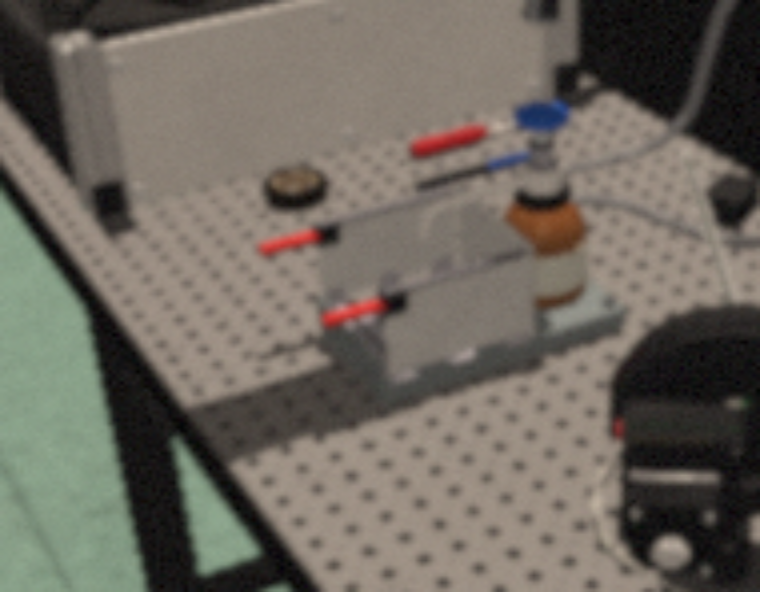

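View pics/scene12.png

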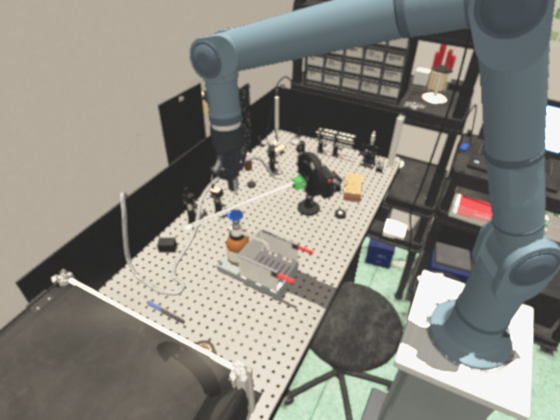

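Both shields stand, and the cap is back at its starting pixels (scene (235,215); side zoom (542,116), as before). The tape roll, pen, carton and sensor head are where they were. The arm is clear and force is about 0, so I'm handing in.

```bash
python3 - <<'E'
from station import env
print(env.job_done()); print(env.read_state()["clock"])
E
```

```text
the job is handed in; nothing more can be done
None
the job is handed in; nothing more can be done
```

I folded both shields upright by their pegs, then primed the pump and handed the job in at about 22 s of the 54 s allowed. No verdict is reported, so the result rests on my own checks.

- **Left shield:** the first grip slipped off the peg about 65° up. I regripped deeper and carried it on until it stopped moving.
- **Right shield:** it went up in one swing until it stopped moving. Afterwards the pegs measured 112 mm apart in y, which fits both shields standing at or just past vertical.
- **Plunger:** the tool sank about 20 mm from contact and stopped there. I held it for about 0.75 s at 16–22 N wrist force, well under the 70 N limit, then released it.

**Last checks:**
- The pictures showed both shields standing and the cap back at its starting pixels.
- By eye, the four bystanders had not moved.
- The gripper was about 75 mm above the cap with about 0 N on it.

My final numeric check of the cap height failed: the colour filter lost the shadowed cap. The script stopped there, so the network check of the bystanders did not run either. I judged both from the pictures instead.

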